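# Open the steam valve for the hat work

### The arm

A 7-joint arm with a two-finger parallel gripper is mounted at the origin on a cart in front of the work surface, level with it; the furniture and walls round the work are solid. World frame = base frame: x ahead of the robot, y to its left, z up, the work surface at z = 0. Lengths are in m, angles in rad, forces in N, time in s.
With the tool pointing down it reaches from about 0.4 to 0.85 m from the base axis. Payload 4.5 kg.
Tool frame: the origin (TCP) lies at the very end of the fingers, on their centre line; the grasp point (between the pads) lies 19 mm behind it; z points along the fingers, y is the line along which they close (so a half turn about z gives the same grasp; the last joint's range is limited). The gripper opens to 88 mm and grips with 3 to 60 N. Pads are 18 mm wide; open, the fingers measure 123 mm over their backs; the gripper's body (75 mm by 187 mm) begins 45 mm behind the grasp point.
Start: joints at [-1.095, 0.689, -0.195, 1.565, 0.157, 0.902, -0.215], TCP at [0.267, 0.565, 0.239] pointing down, gripper open.
Joint ranges: [-3.01, 3.01], [-0.46, 2.08], [-1.47, 1.51], [0.13, 2.56], [-1, 4.14], [0.04, 2.09], [-2.66, 2.66]. Speed limits (rad/s): [2.57, 2.57, 3.14, 3.14, 3.14, 3.14, 3.14].

### API

Orientations are given as a unit quaternion [x, y, z, w].
In Python, from plant import r, eyes, nets gives the robot as it stands.
- The arm moves only by the shell command python3 -m pendant 'ROWS' [FORCE]. ROWS is JSON, a list of rows, each an object of numbers: "claw": the opening, from 0 (shut) to 1 (fully open); "dx", "dy", "dz": the shift along the world's x, y, z in mm; "twist": the turn about the world's z in rad. In form: [{"claw": .., "dx": .., "dy": .., "dz": .., "twist": ..}, ...]. A call has 1 to 8 rows; each row is the pose to reach, as a shift and turn from the pose commanded when the call began; what a row does not reach only later rows make up. A row lasts 1/10 s, in which the tool goes at most 50 mm and 8.59 degrees, less where a joint would pass 70% of its speed; a pose out of reach is approached as far as the arm can. A call with a gripper value outside its range is refused whole. The fingers move at their own pace and stop on an object; FORCE is the grip in N (left out, the last holds). Time passes only in rows, so rows that repeat a pose let the fingers close. It gives the time, the measured TCP pose, the force, the opening and the grip force at its end, in the units of the state.
- r.get_state(): the state, without advancing time (a new reading comes with each control period).
- eyes.snapshot(name): name is "side" or "top" or "wrist"; returns (picture, depth): 400x640x3 uint8, blue, green, red; 400x640 float32, m along the optical axis (not along the pixel's ray), 0 where there is no reading.
- eyes.camera_info(name): a dict with "K" (3x3 intrinsics, pixels), "world_to_cam" (4x4, takes a point from world to camera coordinates); the wrist camera has in their place "T_tool_cam" (4x4, takes a point from camera to tool coordinates, whose origin is the TCP and whose axes are the flange's). Camera axes: x right, y down, z forward; pixel columns grow to the right and rows downward; lengths in m; the calibration is good to about 2 mm. A picture is of the moment at which its call begins: read the wrist's pose just before it. camera_info takes no time and is no camera call.
- r.finish_job(): hands the job in; it is judged then, once.
Trained networks look in the newest picture that a camera, given by its name, has taken for a name from the list of things; names that differ only in an ending like _2 or _b are one class to them, and where a whole thing is asked for, a point or a joint stands for the part that bears it (a point fixed in the world has none). Each returns a list of dicts, best first, with "confidence" (0 to 1); they miss things now and then, are a little off and sometimes report something else, mostly with a low value. They report only what shows in the picture. A call takes as long as a camera call.
- nets.spot_in(camera, query): "box" ([left, top, width, height] as shares, 0 to 1, of the picture: columns of its width, rows of its height, round what is visible of it).
- nets.place_of(camera, query): "position" ([column, row] as shares, 0 to 1, of the picture: columns of its width, rows of its height: a listed point, or the origin of a listed thing).
The state is a dict: "clock": time; "q": joint angles; "qd": joint speeds; "joint_torque": joint torques, N m; "tool_pos": TCP position; "eef_rot": TCP orientation; "contact_force": force on the tool from outside, world axes, zero at the start; "moment": the same for the moment, N m; "opening": opening from 0.0 (shut) to 1.0 (fully open); "finger_force": force on a finger pad.
Only numpy, scipy, OpenCV 4.12 (cv2) and the standard library are available. Lean on these libraries where they do the work, as an engineer would, in place of code of your own. Each camera call takes 0.05 s, during which the arm holds its last target. There are 200 camera calls.

### The job

Turn on the steam for shaping hats: of the two quarter-turn valves on the bench, open the one with the red lever fully, by swinging its lever anticlockwise (seen from above) from lying more or less across its pipe until it lies in line with the pipe against its stop, and let go. Leave the lever of the blue water valve as it is set.

Things in the scene. Friction and masses are not known exactly. Their poses are not given: they have to be found in the camera images.
- steam_lever (a joint): angle of the steam valve's red lever, rad: 0 = shut, lever across the pipe; 1.571 = fully open, lever in line with the pipe, over the hose tail. Grows anticlockwise seen from above; hard stops at both ends. Starts within 0.4 of shut, stays where it is left, takes about 0.22 N m to turn (3 N at the middle of the grip).
- steam_grip (a point): middle of the red plastic grip of the steam lever, 85 mm out from the stem's axis, 88 mm above the bench; turns with the lever. Its y axis points outward along the lever, z up. The grip is level, 18 mm wide, 14 mm high, 72 mm long, from 38 to 110 mm from the axis; inside that is a steel strip and a hub. The space under the grip is free to 36 mm below its middle.
- steam_axis (a point): fixed upright axis that the red lever turns about, at lever height (88 mm above the bench). Its -x points along the pipe to the hose tail (open lever), its +y across the pipe (shut lever). The brass valve is fixed on a grey plate, 150 x 56 mm. A round gauge, 40 mm wide, top 96 mm up, stands 56 mm from the axis at +x, clear of the swing.
- water_grip (a point): middle of the blue grip of the water valve, a second fixed valve of the same form and size but with a blue lever and no gauge; 85 mm out from its own stem, 88 mm above the bench; turns with its lever, which may be set anywhere from shut to open. To be left alone.

How it is judged:
At the end, for the whole second after the job is handed in: The red lever is at rest in line with its pipe, within 10 degrees of its open stop, and the blue lever's grip is within 18 mm (about 12 degrees) of where it was set (value of joint steam_lever above 1.396 rad and velocity of joint steam_lever between -0.05 and 0.05 rad/s and distance of water_grip from where it was at the start of the episode below 0.018 m); the robot touches nothing.
It fails at once if the blue water lever is turned: its grip moves more than 18 mm (about 12 degrees) (distance of water_grip from where it was at the start of the episode above 0.018 m).
It also fails if it takes over 32 s, if anything falls off the work surface, if the arm or the gripper's body presses on something with over 40 N, if the wrist force passes 120 N, or if a joint passes its speed limit or range.

## Working session

There is one attempt and no reset: what is moved stays moved. The work goes in short steps, Python scripts to look and compute and a shell command to move; the robot and the scene stay as the last step left them, time stands still between calls to the robot, and variables do not carry over. Pictures are saved under pics/ and viewed, at most 10 in all, crops included, and the job is handed in when it is done.

```bash
mkdir -p pics; cat > h.py <<'E'
import numpy as np, cv2
from plant import r, eyes, nets
def pix2plane(cam,u,v,z):
    i=eyes.camera_info(cam);K=np.array(i["K"]);T=np.array(i["world_to_cam"]);R=T[:3,:3];t=T[:3,3]
    d=R.T@np.linalg.solve(K,[u,v,1]);c=-R.T@t
    return c+d*(z-c[2])/d[2]
def lift(cam,u,v,dep):
    i=eyes.camera_info(cam);K=np.array(i["K"]);T=np.array(i["world_to_cam"])
    p=np.linalg.solve(K,[u,v,1])*dep
    return T[:3,:3].T@(p-T[:3,3])
E
python3 - <<'E'
from h import *
np.set_printoptions(precision=3,suppress=True)
s=r.get_state();print(s["clock"],s["tool_pos"],s["eef_rot"],s["contact_force"])
for c in ["top","side"]:
    im,d=eyes.snapshot(c);cv2.imwrite(f"pics/{c}0.png",im)
    for q in ["steam_grip","steam_axis","water_grip"]:
        for o in nets.place_of(c,q)[:2]:
            u,v=o["position"][0]*640,o["position"][1]*400
            dd=d[min(int(v),399),min(int(u),639)]
            print(c,q,round(o["confidence"],2),round(u),round(v),pix2plane(c,u,v,.088),lift(c,u,v,dd))
E
```

```text
0.0 [0.267 0.564 0.238] [ 0.219  0.976 -0.001 -0.   ] [-0.249 -0.474  0.263]
top steam_grip 0.66 380 247 [0.431 0.087 0.088] [0.431 0.088 0.092]
top steam_axis 0.56 385 208 [0.519 0.084 0.088] [0.517 0.085 0.098]
top water_grip 0.91 313 203 [0.51  0.243 0.088] [0.508 0.243 0.096]
side steam_grip 0.6 287 257 [0.433 0.085 0.088] [0.432 0.074 0.095]
side steam_axis 0.87 342 252 [0.515 0.086 0.088] [0.513 0.074 0.095]
side water_grip 0.73 326 205 [0.512 0.252 0.088] [0.51  0.236 0.095]
```

View pics/top0.png

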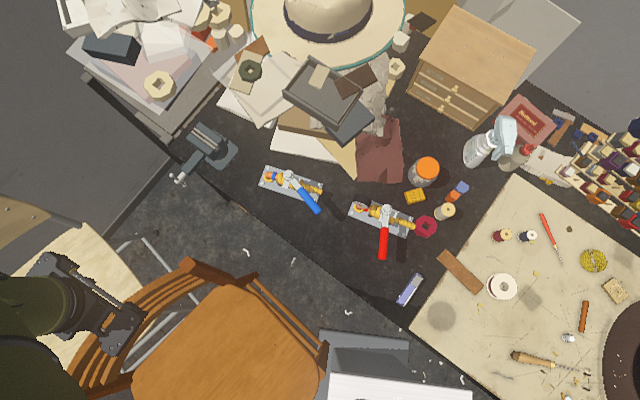

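View pics/side0.png

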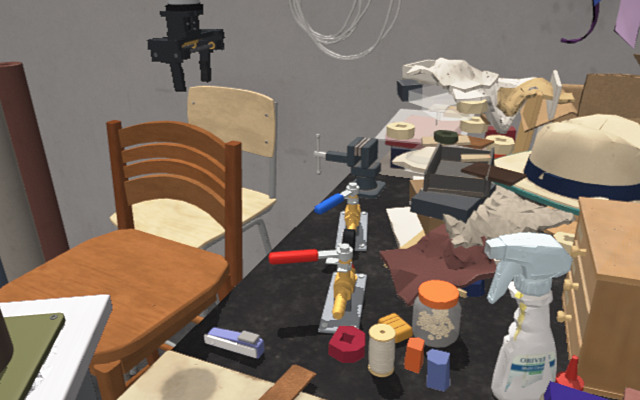

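```bash
python3 - <<'E'
from h import *
np.set_printoptions(precision=3,suppress=True)
im=cv2.imread("pics/top0.png");cv2.imwrite("pics/crop.png",cv2.resize(im[150:280,240:440],None,fx=4,fy=4,interpolation=cv2.INTER_CUBIC))
im,d=eyes.snapshot("top")
b,g,rr=[im[...,k].astype(int) for k in range(3)]
m=((rr>150)&(g<60)&(b<60)).astype(np.uint8);m[:,:360]=0;m[:,410:]=0;m[:195]=0;m[270:]=0
v,u=np.nonzero(m);P=np.array([lift("top",a,c,d[c,a]) for a,c in zip(u,v)]);P=P[(P[:,2]>.07)&(P[:,2]<.12)]
P[:,:2]=[pix2plane("top",a,c,.095)[:2] for a,c in zip(u,v)][:len(P)]
print(len(P),P.mean(0),P.min(0),P.max(0))
w=np.linalg.svd(P[:,:2]-P[:,:2].mean(0))[2][0];print("lever dir",w,np.ptp((P[:,:2]-P[:,:2].mean(0))@w))
# plate: points of height<25mm, greyish bright
for (a,c) in [(354,200),(347,214),(413,221),(407,238)]: print(pix2plane("top",a,c,.006))
E
```

```text
251 [0.442 0.084 0.093] [0.407 0.075 0.085] [0.51  0.131 0.098]
lever dir [-0.99 -0.14] 0.106654646502284
[0.546 0.148 0.006]
[0.51  0.161 0.006]
[0.512 0.003 0.006]
[0.47  0.014 0.006]
```

View pics/crop.png

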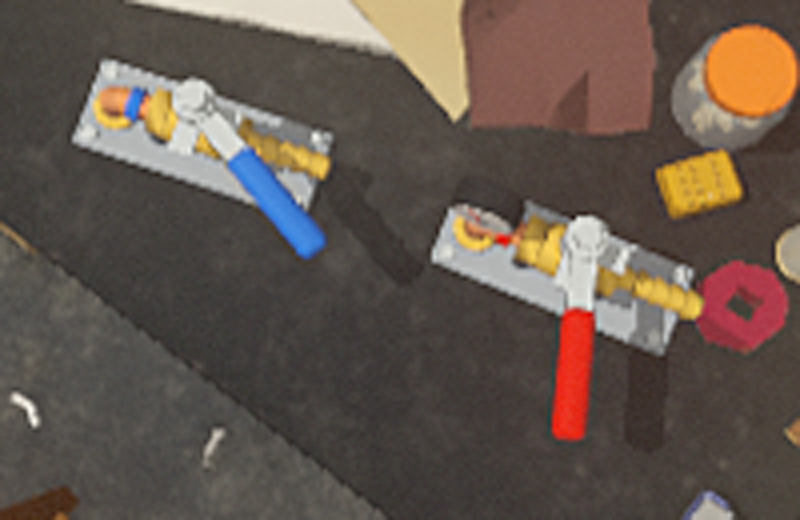

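The crop shows the red hub at top-image pixel (387,209) and the lever tip at (382,257). The gauge is at the left end of the plate and the hose tail is at (414,225). The lever therefore points toward the robot at about 178° and has to swing to about 256°. I'll push it with closed fingers from its +y side.

```bash
python3 -m pendant '[{"claw":0,"dx":20,"dy":-45,"dz":0,"twist":0.1},{"claw":0,"dx":38,"dy":-90,"dz":0,"twist":0.2},{"claw":0,"dx":56,"dy":-135,"dz":0,"twist":0.2},{"claw":0,"dx":74,"dy":-180,"dz":0,"twist":0.2},{"claw":0,"dx":92,"dy":-225,"dz":0,"twist":0.2},{"claw":0,"dx":110,"dy":-270,"dz":0,"twist":0.2},{"claw":0,"dx":128,"dy":-315,"dz":0,"twist":0.2},{"claw":0,"dx":146,"dy":-360,"dz":0,"twist":0.2}]' 10
```

```text
clock: 1.25
tool_pos: [0.4139, 0.2033, 0.239]
eef_rot: [0.121, 0.993, 0.0, 0.0]
contact_force: [0.1, 0.5, 0.6]
opening: 0.3
finger_force: 0.0
```

```bash
python3 - <<'E'
import numpy as np
A=np.array([.517,.085])
for t in range(170,262,8):
    a=np.radians(t);print(t,np.round(1000*(A+.08*np.array([np.cos(a),np.sin(a)])+.018*np.array([np.sin(a),-np.cos(a)]))))
E
```

```text
170 [441. 117.]
178 [438. 106.]
186 [436.  95.]
194 [435.  83.]
202 [436.  72.]
210 [439.  61.]
218 [443.  50.]
226 [448.  40.]
234 [455.  31.]
242 [464.  23.]
250 [473.  16.]
258 [483.  10.]
```

```bash
python3 -m pendant '[{"claw":0,"dx":12,"dy":-32,"dz":0},{"claw":0,"dx":24,"dy":-63,"dz":0},{"claw":0,"dx":24,"dy":-63,"dz":-40},{"claw":0,"dx":24,"dy":-63,"dz":-80},{"claw":0,"dx":24,"dy":-63,"dz":-120},{"claw":0,"dx":24,"dy":-63,"dz":-150},{"claw":0,"dx":24,"dy":-63,"dz":-168},{"claw":0,"dx":24,"dy":-63,"dz":-168}]'
python3 - <<'E'
from h import *
im,_=eyes.snapshot("side");cv2.imwrite("pics/s1.png",im[100:380,150:520])
E
```

```text
validation failed for argument at $[0]...
```

View pics/s1.png

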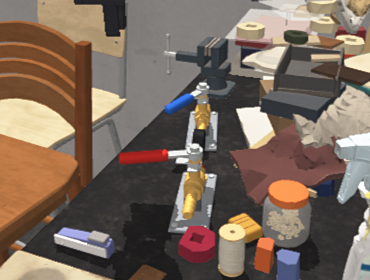

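The call was refused because every row needs a twist. The picture shows the levers untouched and the gripper still high, at top left.

```bash
python3 -m pendant '[{"claw":0,"dx":12,"dy":-32,"dz":0,"twist":0},{"claw":0,"dx":24,"dy":-63,"dz":0,"twist":0},{"claw":0,"dx":24,"dy":-63,"dz":-40,"twist":0},{"claw":0,"dx":24,"dy":-63,"dz":-80,"twist":0},{"claw":0,"dx":24,"dy":-63,"dz":-120,"twist":0},{"claw":0,"dx":24,"dy":-63,"dz":-150,"twist":0},{"claw":0,"dx":24,"dy":-63,"dz":-168,"twist":0},{"claw":0,"dx":24,"dy":-63,"dz":-168,"twist":0}]'
python3 - <<'E'
from h import *
im,_=eyes.snapshot("side");cv2.imwrite("pics/s2.png",im[100:380,150:520])
E
```

```text
clock: 2.1
tool_pos: [0.4362, 0.1421, 0.0689]
eef_rot: [0.12, 0.993, -0.001, -0.002]
contact_force: [0.1, 0.3, 1.2]
opening: 0.006
finger_force: 0.0
```

View pics/s2.png

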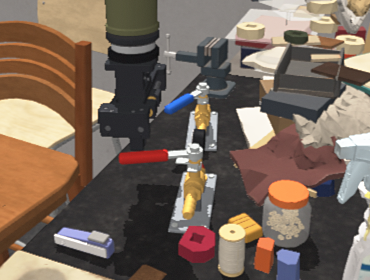

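The fingers are down behind the red grip (about (150,150) in the crop) and clear of the blue lever. Next I push along the arc.

```bash
python3 -m pendant '[{"claw":0,"dx":0,"dy":-15,"dz":0,"twist":0},{"claw":0,"dx":-1,"dy":-30,"dz":0,"twist":0},{"claw":0,"dx":-1,"dy":-45,"dz":0,"twist":0},{"claw":0,"dx":-1,"dy":-59,"dz":0,"twist":0},{"claw":0,"dx":0,"dy":-73,"dz":0,"twist":0},{"claw":0,"dx":3,"dy":-84,"dz":0,"twist":0},{"claw":0,"dx":8,"dy":-96,"dz":0,"twist":0},{"claw":0,"dx":14,"dy":-106,"dz":0,"twist":0}]'
```

```text
clock: 2.95
tool_pos: [0.4509, 0.0349, 0.0709]
eef_rot: [0.121, 0.993, 0.0, -0.0]
contact_force: [-0.7, 4.0, -0.0]
opening: 0.005
finger_force: 1.4
```

```bash
python3 -m pendant '[{"claw":0,"dx":7,"dy":-8,"dz":0,"twist":0},{"claw":0,"dx":13,"dy":-14,"dz":0,"twist":0},{"claw":0,"dx":20,"dy":-19,"dz":0,"twist":0},{"claw":0,"dx":25,"dy":-22,"dz":0,"twist":0},{"claw":0,"dx":25,"dy":-22,"dz":0,"twist":0}]'
python3 - <<'E'
from h import *
im,_=eyes.snapshot("top");cv2.imwrite("pics/t3.png",cv2.resize(im[150:280,240:440],None,fx=4,fy=4,interpolation=cv2.INTER_CUBIC))
im,_=eyes.snapshot("side");cv2.imwrite("pics/s3.png",cv2.resize(im[160:360,200:460],None,fx=3,fy=3))
E
```

```text
clock: 3.45
tool_pos: [0.476, 0.0136, 0.0706]
eef_rot: [0.121, 0.993, -0.0, -0.001]
contact_force: [-2.5, 2.5, 0.0]
opening: 0.006
finger_force: 1.2
```

View pics/s3.png

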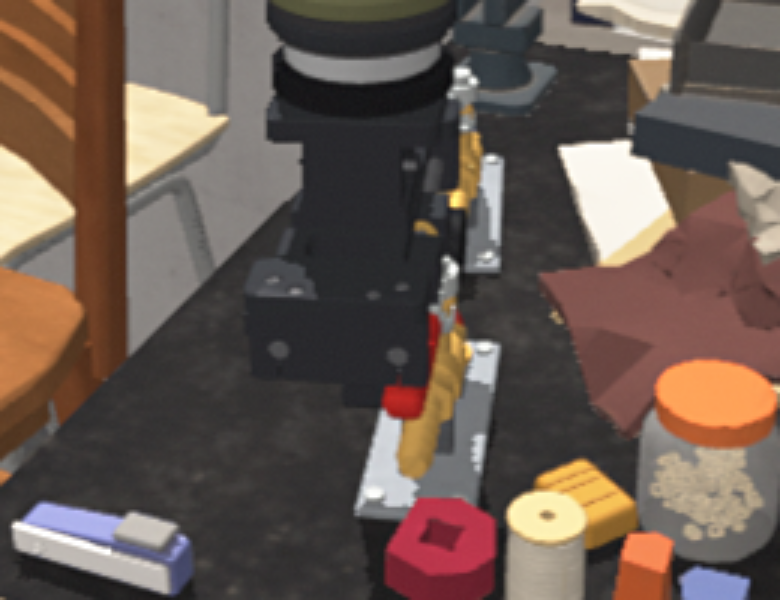

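The red lever is nearly over the hose tail, but the force is still only friction, so it hasn't reached the stop. I'll push further in small steps.

```bash
python3 -m pendant '[{"claw":0,"dx":4,"dy":-1,"dz":0,"twist":0},{"claw":0,"dx":8,"dy":-2,"dz":0,"twist":0},{"claw":0,"dx":8,"dy":-2,"dz":0,"twist":0}]'; python3 -m pendant '[{"claw":0,"dx":3,"dy":-1,"dz":0,"twist":0},{"claw":0,"dx":3,"dy":-1,"dz":0,"twist":0}]'
```

```text
clock: 3.85
tool_pos: [0.4762, 0.0133, 0.0703]
eef_rot: [0.119, 0.993, -0.001, -0.007]
contact_force: [-15.9, 7.8, 10.7]
opening: 0.003
finger_force: 8.8
clock: 4.05
tool_pos: [0.4762, 0.0132, 0.0702]
eef_rot: [0.118, 0.993, -0.001, -0.01]
contact_force: [-21.3, 11.5, 15.1]
opening: 0.002
finger_force: 11.8
```

The lever has hit something solid, probably its stop. I'll back away, rise and look.

```bash
python3 -m pendant '[{"claw":0,"dx":-15,"dy":3,"dz":0,"twist":0},{"claw":0,"dx":-45,"dy":12,"dz":0,"twist":0},{"claw":0,"dx":-45,"dy":12,"dz":45,"twist":0},{"claw":0,"dx":-45,"dy":12,"dz":90,"twist":0},{"claw":0,"dx":-55,"dy":50,"dz":130,"twist":0},{"claw":0,"dx":-65,"dy":95,"dz":150,"twist":0},{"claw":0,"dx":-75,"dy":140,"dz":150,"twist":0},{"claw":0,"dx":-85,"dy":185,"dz":150,"twist":0}]'
python3 - <<'E'
from h import *
np.set_printoptions(precision=3,suppress=True)
im,d=eyes.snapshot("top");cv2.imwrite("pics/t4.png",cv2.resize(im[150:280,240:440],None,fx=4,fy=4,interpolation=cv2.INTER_CUBIC))
for q in ["steam_grip","steam_axis","water_grip"]:
    for o in nets.place_of("top",q)[:1]: print(q,o["confidence"],pix2plane("top",o["position"][0]*640,o["position"][1]*400,.088))
E
```

```text
clock: 4.85
tool_pos: [0.4033, 0.1977, 0.2223]
eef_rot: [0.122, 0.993, 0.001, 0.002]
contact_force: [1.0, 0.4, 0.3]
opening: 0.005
finger_force: 0.0
water_grip 0.56 [0.508 0.243 0.088]
```

View pics/t4.png

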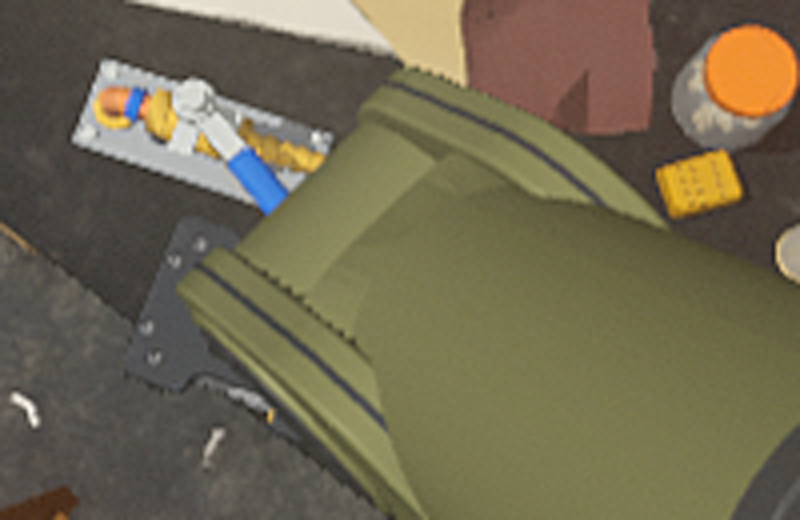

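The arm hides the red valve, but the blue lever is unchanged. I'll move the arm clear to the left and look again.

```bash
python3 -m pendant '[{"claw":0,"dx":-18,"dy":45,"dz":10,"twist":0},{"claw":0,"dx":-36,"dy":90,"dz":10,"twist":0},{"claw":0,"dx":-54,"dy":135,"dz":10,"twist":0},{"claw":0,"dx":-72,"dy":180,"dz":10,"twist":0},{"claw":0,"dx":-90,"dy":225,"dz":10,"twist":0},{"claw":0,"dx":-108,"dy":270,"dz":10,"twist":0},{"claw":0,"dx":-126,"dy":315,"dz":10,"twist":0},{"claw":0,"dx":-136,"dy":350,"dz":10,"twist":0}]'
python3 - <<'E'
from h import *
np.set_printoptions(precision=3,suppress=True)
im,d=eyes.snapshot("top");cv2.imwrite("pics/t5.png",cv2.resize(im[150:280,240:440],None,fx=4,fy=4,interpolation=cv2.INTER_CUBIC))
for q in ["steam_grip","steam_axis","water_grip"]:
    for o in nets.place_of("top",q)[:1]: print(q,o["confidence"],pix2plane("top",o["position"][0]*640,o["position"][1]*400,.088))
E
```

```text
clock: 5.85
tool_pos: [0.2663, 0.5473, 0.2305]
eef_rot: [0.121, 0.993, -0.0, 0.0]
contact_force: [0.9, 0.6, 0.4]
opening: 0.007
finger_force: 0.0
steam_grip 0.8 [0.496 0.003 0.088]
steam_axis 0.93 [0.525 0.09  0.088]
water_grip 0.69 [0.51  0.242 0.088]
```

View pics/t5.png

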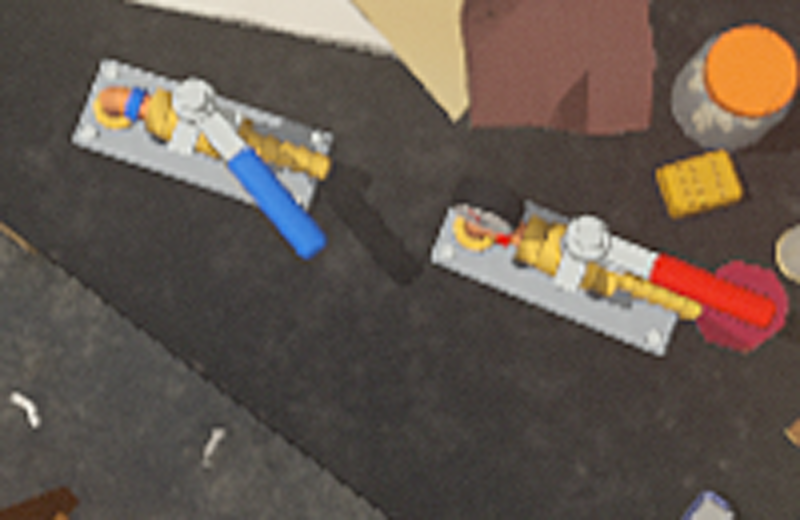

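The red lever runs from (587,235) to (770,315) in the crop, within about 2° of parallel to the plate edge. Its measured grip is at (0.496, 0.003), which is the predicted open position. The blue lever hasn't moved.

```bash
python3 -c "
from plant import r
print(r.finish_job())"
```

```text
the job is handed in; nothing more can be done
None
```

The red steam valve is open with its lever in line with the pipe against its stop, the blue lever is as it was set, the arm is clear, and the job was handed in at about 6 s (no verdict was returned).

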